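# Hold a lens mount against a sprung fence for bolting down

### The job

The green-topped setting block has done its job between the lens mount and the sprung fence: put it back, upright and fully seated, in the storage seat with the green label (set it in, do not drop it). Then bring the lens mount, front edge foremost and flat on the table, squarely against about the middle of the fence's steel face plate and press until the pointer stands in the green part of the scale, never to the end of the plate's travel; finish while still holding it pressed like that, so that a colleague can bolt it down. Leave the yellow block, screwdriver, post holder and jar where they are.

Things in the scene. Friction and masses are not known exactly. Their poses are not given: they have to be found in the camera images.
- fence: Sprung fence, fixed. Origin: at table level under the middle of the free face plate's front. x = pressing direction, from the mount into the fence; y along the face; z up. Steel face plate 120 mm long (y), front face spans z 6 to 32 mm. Behind it a base plate and grey backstop 42 mm high reach to x = +125 mm, 130 mm wide; scale and pointer over the middle, x 3 to 87 mm, up to 47 mm high.
- jaw (a joint): How far the face plate is pressed back along the fence's +x: 0 (free) to 0.030 m (end stop). Springs of 500 N/m, no preload: 5 N at 0.010, 8 N at 0.016, 11 N at 0.022; it springs forward when let go. A black pointer on the plate shows it on a white-green-red scale on top of the fence: white below 0.010, green 0.010 to 0.022, red above.
- jaw_face (a point): Centre of the face plate's front face (moves with the plate), 19 mm above the table; axes as the fence's.
- mount_center (a point): Loose lens mount, 0.28-0.52 kg. Black base 60 (x) by 84 (y) by 12 mm high; on its middle a blue block 36 (x) by 40 mm (y), z 12 to 64 mm, flat sides to grasp across y; lens barrel 25 mm across along x at z 40, from -26 to +28 mm. Point: on the middle axis, 32 mm above the underside. x points forward to the fence; the base's front edge, 30 mm ahead of the point, bears on the plate.
- green_block_center (a point): Loose setting block, green top, aluminium below, 30 mm (x) by 50 mm (y) by 70 mm high, 0.26 kg, standing on the table between mount and fence, touching neither, 6 to 16 mm clear of the face plate. Point: its centre, 35 mm above its underside. Grasp across y (50 mm) from above.
- seat_green: Storage seat with green label strips on two sides, fixed, empty. Origin: centre of its underside, on the table. Open-topped pocket 35 mm (x) by 55 mm (y), floor 4 mm and rim 18 mm above the table, walls 5 mm; label strips 16 mm high outside the walls at -x and +x, out to 34.5 mm. The block goes in with its x along the seat's x, either way round.
- seat_yellow: Same seat with yellow labels; the yellow block stands in it.
- seat_red: Same seat with red labels, empty; it stays empty.
- yellow_block_center (a point): Centre of the yellow-topped setting block, same size as the green one, standing in the yellow seat. Leave it alone.
- driver: Orange-handled screwdriver, 170 mm long, lying on the table on the right. Leave it alone.
- post_holder_center (a point): Dark steel post holder, 40 mm across, 55 mm high, standing on the right; the point is half-way up. Leave it alone.
- cap_jar_center (a point): Clear jar with black cap, 52 mm across, 60 mm high, standing on the left; the point is half-way up. Leave it alone.
Things that resemble listed ones, but are neither listed nor needed, are in the scene too. There is more than one size of the fence; the job needs the middle-sized.

How it is judged (in metres and radians):
On the way, in this order (a step that is already met when the one before it is completed fails the run):
1. the green block stands fully seated in the green-labelled seat, let go (horizontal distance between green_block_center and seat_green below 0.006 m and z of green_block_center in the frame of seat_green below 0.043 m and angle between green_block_center's own z axis and vertical below 0.06 rad and contact force between the fingers and green_block below 0.1 N and linear speed of green_block below 0.03 m/s), for 0.3 s.
2. the mount is held squarely against the face plate with the pointer in the green (value of joint jaw between 0.01 and 0.022 m and contact force between mount and jaw between 3.5 and 14 N and angle between the x axis of mount_center and the x axis of fence, either way round below 0.06 rad and y of mount_center in the frame of fence between -0.02 and 0.02 m and x of jaw_face in the frame of mount_center above 0.02 m and height (world z) of mount_center below 0.038 m and angle between mount_center's own z axis and vertical below 0.06 rad and contact force between any of the fingers, the arm and mount above 1 N), for 0.6 s.
At the end, for the whole second after the job is handed in: Ends with the robot on the mount, flat (6 mm, 0.06 rad) and square to the fence (0.06 rad), within 20 mm of its middle, pressing the plate back 10-22 mm with 3.5-14 N; green block released, upright, at rest in the green seat (6 mm of centre, 4 mm of floor) (all of step 1 and all of step 2); the arm keeps its last pose, push and grip.
It fails at once if the face plate is driven to the end of its travel (value of joint jaw above 0.0285 m).
It fails at once if the green block is dropped (falling free faster than 0.6 m/s) (contact force between each of the fingers, the arm and green_block below 0.01 N and linear speed of green_block above 0.6 m/s).
It fails at once if the mount is tipped over (angle between mount_center's own z axis and vertical above 0.5 rad).
It fails at once if a bystander is shifted by more than 25 mm (distance of any of yellow_block_center, driver, post_holder_center, cap_jar_center from where it was at the start of the episode above 0.025 m).
It also fails if it takes over 72 s, if anything falls off the work surface, if the arm or the gripper's body presses on something with over 40 N, if the wrist force passes 120 N, or if a joint passes its speed limit or range.

### The arm

A 6-joint arm with a two-finger parallel gripper is mounted at the origin on the work surface. World frame = base frame: x ahead of the robot, y to its left, z up, the work surface at z = 0. Lengths are in m, angles in degrees, forces in N, time in s.
With the tool pointing down it reaches from about 0.3 to 0.75 m from the base axis. Payload 8.5 kg.
Tool frame: the origin (TCP) lies at the very end of the fingers, on their centre line; the grasp point (between the pads) lies 19 mm behind it (grip_depth is the distance from the TCP to the grasp point, in m); z points along the fingers, y is the direction in which the jaws open and shut (so a half turn about z gives the same grasp; the last joint's range is limited). The gripper opens to 85 mm and grips with 20 to 120 N. Pads are 22 mm wide; open, the fingers measure 114 mm over their backs; the gripper's body (76 mm by 85 mm) begins 54 mm behind the grasp point. The pads swing forward as they close: fully open they stand 13 mm farther back than shut.
Start: joints at [-77.137, 21.807, 74.336, -0, 83.858, -12.336], TCP at [0.234, -0.498, 0.231] pointing down, gripper open.
Joint ranges: [-178.18, 178.18], [-50.72, 133.34], [12.68, 142.11], [-81.47, 261.47], [9.98, 163.14], [-165.26, 165.26]. Speed limits (degrees/s): [136.94, 136.94, 180, 180, 180, 180].

### API

Orientations are given as a 3x3 rotation matrix whose columns are the frame's x, y, z axes.
In Python, from rig import observe, get_image, close_job, silhouettes, grip_depth gives the robot as it stands. The module is installed in compiled form; this text tells all that it offers.
- The arm moves only by the shell command python3 -m crank 'ROWS' [FORCE]. ROWS is a JSON object of lists of equal length, an entry for each row: "slide": the shift along the tool's x, y, z in m, a list of three; "roll": the turn about the tool's z in rad; "grip": the finger opening in m, from 0 to 0.0854. A call has exactly 8 rows; each row is the pose to reach, as a shift and turn from the pose commanded when the call began, along the tool's axes at that moment; what a row does not reach only later rows make up. A row lasts 1/10 s, in which the tool goes at most 50 mm and 8.59 degrees, less where a joint would pass 70% of its speed; a pose out of reach is approached as far as the arm can. A call with a gripper value outside its range is refused whole. The fingers move at their own pace and stop on an object; FORCE is the grip in N (left out, the last holds). Time passes only in rows, so rows that repeat a pose let the fingers close, or fill a call up. It gives the time, the measured TCP pose, the force and the opening at its end, in the units of the state.
- observe(): the state, without advancing time (a new reading comes with each control period).
- get_image(name): name is "scene" or "top" or "wrist"; returns a dict with "frame" (400x640x3 uint8, red, green, blue), "fx", "fy", "cx", "cy" (pixels), "xyz" and "rotation" of the camera in the world. Camera axes: x right, y down, z forward; pixel columns grow to the right and rows downward; lengths in m; the calibration is good to about 2 mm. A picture is of the moment at which its call begins. There is no depth.
- close_job(): hands the job in, once; it reports no verdict.
Trained networks look in a picture, given as the dict that the camera call returned (one of the last four; its "shot" number tells which), for a name from the list of things; names that differ only in an ending like _2 or _b are one class to them, and where a whole thing is asked for, a point or a joint stands for the part that bears it (a point fixed in the world has none). Each returns a list of dicts, best first, with "confidence" (0 to 1); they miss things now and then, are a little off and sometimes report something else, mostly with a low value. They report only what shows in the picture. A call takes as long as a camera call. They do not tell look-alikes from the thing itself.
- silhouettes(target, picture): "pixels" (400x640 bool, what is visible of it) and "box" ([centre column, centre row, width, height] in pixels, round what is visible of it).
The state is a dict: "time_s": time; "q": joint angles; "qvel": joint speeds; "joint_efforts": joint torques, N m; "position": TCP position; "tool_rot": TCP orientation; "ft_force": force on the tool from outside, world axes, zero at the start; "wrist_torque": the same for the moment, N m; "grip_width": finger opening in m.
Only numpy, scipy, OpenCV 4.12 (cv2) and the standard library are available. Lean on these libraries where they do the work, as an engineer would, in place of code of your own. Each camera call takes 0.05 s, during which the arm holds its last target.

## Working session

There is one attempt and no reset: what is moved stays moved. The work goes in short steps, Python scripts to look and compute and a shell command to move; the robot and the scene stay as the last step left them, time stands still between calls to the robot, and variables do not carry over. Pictures are saved under pics/ and viewed, and the job is handed in when it is done.

```bash
mkdir -p pics; ls; python3 - <<'E'
from rig import *
import cv2
s=observe();print({k:s[k] for k in('time_s','position','tool_rot','ft_force','grip_width')},grip_depth)
for n in("scene","top"):
    p=get_image(n);cv2.imwrite(f"pics/{n}0.png",p["frame"][:,:,::-1]);print(n,p["fx"],p["fy"],p["cx"],p["cy"],p["xyz"],p["rotation"])
E
```

```text
pics
{'time_s': 0.0, 'position': array([ 0.23411067, -0.49737006,  0.23070421]), 'tool_rot': array([[ 9.04827771e-01,  4.25777643e-01, -3.21655760e-04],
       [ 4.25777642e-01, -9.04826683e-01,  1.43959549e-03],
       [ 3.21904860e-04, -1.43953981e-03, -9.99998912e-01]]), 'ft_force': array([-0.1611206 , -0.03386179,  0.45006797]), 'grip_width': 0.08560486881528231} 0.0187
scene 429.9758641145943 429.9758641145943 316.4757972996693 193.46663684083447 [1.1248578  0.07510427 1.02498434] [[-0.09940846  0.81889235 -0.56527275]
 [ 0.9950348   0.08458888 -0.05244494]
 [ 0.00486903 -0.56767953 -0.82323523]]
top 373.4077979390035 373.4077979390035 323.3059272191746 194.03442018862842 [ 0.27316004 -0.00961942  1.25555837] [[ 0.02611674 -0.98755788  0.15507208]
 [-0.9993554  -0.02197053  0.02839153]
 [-0.02463126 -0.15571362 -0.9874951 ]]
```

View pics/scene0.png

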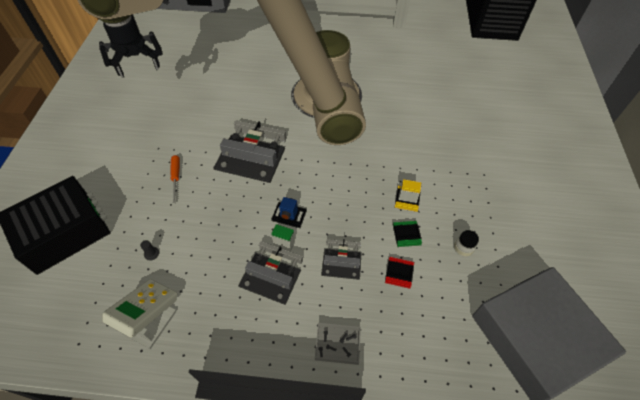

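View pics/top0.png

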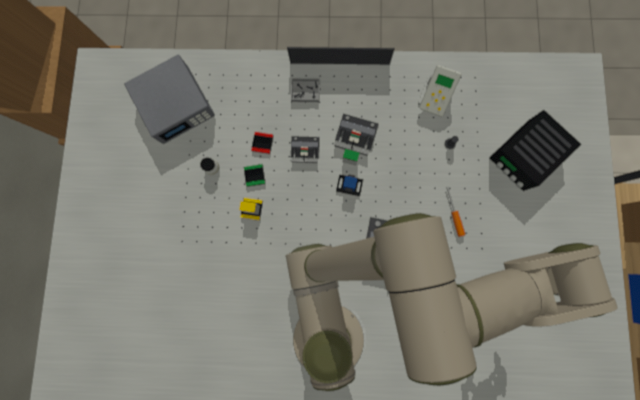

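The scene view has three fences, at (250,150), (270,270) and (342,257). The mount is at (289,208) and the green block at (284,233). The green seat is at (407,233), the red seat at (400,271) and the yellow one at (408,195). I'll take close crops next and fit the positions.

```bash
cat > h.py <<'E'
from rig import *
import numpy as np, cv2
def ray(p,uv):
    R=np.array(p["rotation"]);d=R@np.array([(uv[0]-p["cx"])/p["fx"],(uv[1]-p["cy"])/p["fy"],1]);return np.array(p["xyz"]),d
def at(p,uv,z):
    o,d=ray(p,uv);return o+d*(z-o[2])/d[2]
def proj(p,X):
    c=(np.atleast_2d(X)-np.array(p["xyz"]))@np.array(p["rotation"]);return np.c_[p["fx"]*c[:,0]/c[:,2]+p["cx"],p["fy"]*c[:,1]/c[:,2]+p["cy"]]
E
python3 - <<'E'
from h import *
S=get_image("scene");T=get_image("top")
cv2.imwrite("pics/s1.png",cv2.resize(S["frame"][110:310,200:440,::-1],None,fx=3.3,fy=3,interpolation=cv2.INTER_CUBIC)[:600,:800])
cv2.imwrite("pics/t1.png",cv2.resize(T["frame"][100:245,230:430,::-1],None,fx=4,fy=4,interpolation=cv2.INTER_CUBIC))
for nm,z in [("fence",.02),("mount_center",.03),("green_block_center",.07),("seat_green",.018),("seat_yellow",.018),("seat_red",.018),("cap_jar_center",.03)]:
  for p,n in((S,"S"),(T,"T")):
    for r in silhouettes(nm,p)[:4]:
        m=r["pixels"].astype(np.uint8);b=r["box"]
        c=[np.mean(np.nonzero(m)[1]),np.mean(np.nonzero(m)[0])]
        hull=max(cv2.findContours(m,0,2)[0],key=cv2.contourArea).reshape(-1,2)
        w=np.array([at(p,h,z)[:2] for h in hull],np.float32);mr=cv2.minAreaRect(w)
        print(nm,n,round(r["confidence"],2),np.round(b,0),np.round(at(p,c,z)[:2],3),"rect",np.round(mr[0],3),np.round(mr[1],3),round(mr[2],1))
E
```

```text
fence S 0.88 [341. 260.  40.  40.] [0.632 0.097] rect [0.63  0.097] [0.1   0.109] 88.7
fence S 0.69 [250. 149.  75.  61.] [ 0.301 -0.202] rect [ 0.289 -0.204] [0.196 0.214] 80.6
fence S 0.58 [270. 273.  64.  59.] [ 0.69  -0.077] rect [ 0.684 -0.077] [0.13  0.136] 73.9
fence T 0.93 [360. 135.  40.  46.] [ 0.676 -0.081] rect [ 0.676 -0.079] [0.133 0.129] 73.6
fence T 0.92 [304. 150.  27.  29.] [0.622 0.096] rect [0.62  0.095] [0.088 0.093] 1.1
fence T 0.67 [378. 228.  17.  20.] [ 0.364 -0.144] rect [ 0.364 -0.139] [0.043 0.08 ] 50.1
mount_center S 0.64 [289. 212.  31.  26.] [ 0.512 -0.057] rect [ 0.506 -0.055] [0.087 0.091] 80.7
mount_center S 0.3 [281. 253.  46.  27.] [ 0.633 -0.061] rect [ 0.632 -0.061] [0.126 0.028] 74.7
mount_center T 0.74 [349. 186.  28.  21.] [ 0.497 -0.06 ] rect [ 0.499 -0.06 ] [0.081 0.067] 81.3
mount_center T 0.66 [254. 175.  20.  24.] [0.525 0.26 ] rect [0.525 0.26 ] [0.071 0.067] 9.9
green_block_center S 0.82 [284. 236.  28.  29.] [ 0.611 -0.057] rect [ 0.61  -0.057] [0.065 0.061] 75.0
green_block_center T 0.57 [351. 156.  20.  16.] [ 0.583 -0.062] rect [ 0.
[... 167 characters left out ...]
28 0.263] rect [0.528 0.264] [0.073 0.071] 10.9
seat_green T 0.37 [351. 158.  17.  22.] [ 0.596 -0.063] rect [ 0.596 -0.062] [0.052 0.049] 72.8
seat_yellow S 0.82 [407. 201.  22.  23.] [0.44  0.264] rect [0.425 0.268] [0.067 0.078] 82.2
seat_yellow T 0.57 [250. 208.  17.  25.] [0.408 0.261] rect [0.411 0.265] [0.068 0.07 ] 82.5
seat_red S 0.8 [402. 273.  29.  31.] [0.653 0.243] rect [0.652 0.243] [0.065 0.074] 81.9
seat_red T 0.82 [262. 142.  16.  18.] [0.641 0.243] rect [0.641 0.243] [0.069 0.075] 83.5
cap_jar_center S 0.62 [467. 244.  27.  31.] [0.557 0.416] rect [0.556 0.416] [0.05  0.083] 62.4
cap_jar_center T 0.79 [210. 167.  20.  20.] [0.553 0.414] rect [0.553 0.414] [0.068 0.05 ] 47.4
```

```bash
sleep 1; ls pics
```

```text
s1.png
scene0.png
t1.png
top0.png
```

View pics/s1.png

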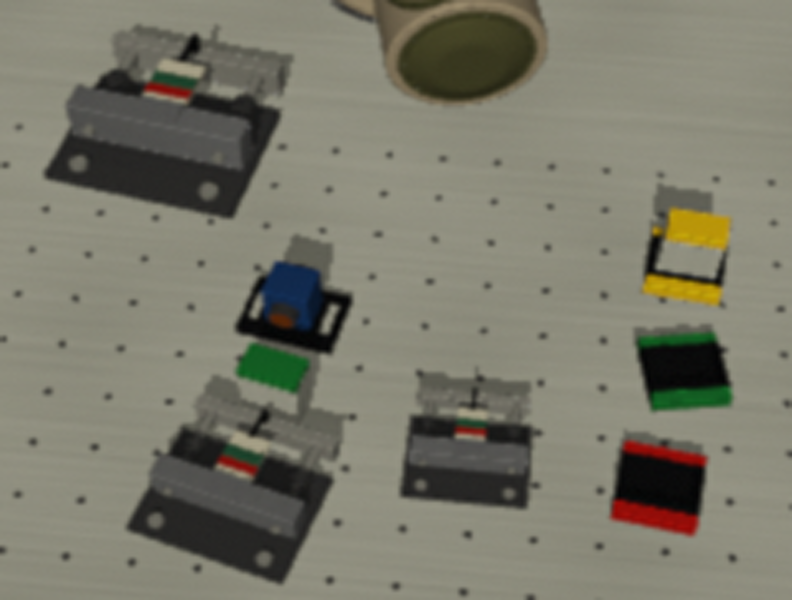

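View pics/t1.png

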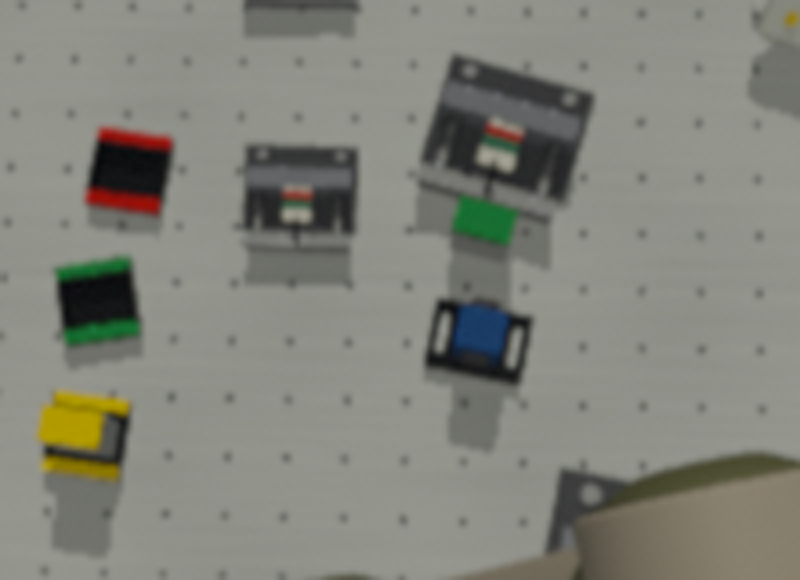

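I choose the middle-sized fence at (270,270) in the scene view. Its base measures about 130 mm, against about 195 mm for the one at (250,150) and 90–100 mm for the one at (342,257). The mount and green block also stand in front of it. The green-topped block is at (284,233), with the yellow block at (408,188) as its look-alike, and the green seat is at (407,233). The crop confirms all of these, so I'll move to hover over the block.

```bash
python3 -m crank '{"slide":[[0.02,-0.01,0],[0.06,-0.029,0],[0.1,-0.049,0],[0.14,-0.068,0],[0.18,-0.088,0],[0.22,-0.107,0],[0.26,-0.127,0],[0.3,-0.146,0]],"roll":[0,0,0,0,0,0,0,0],"grip":[0.085,0.085,0.085,0.085,0.085,0.085,0.085,0.085]}'
python3 -m crank '{"slide":[[0.04,-0.02,0],[0.08,-0.039,0],[0.12,-0.059,0],[0.15,-0.073,0],[0.175,-0.085,0],[0.195,-0.095,0],[0.204,-0.1,0],[0.204,-0.1,0]],"roll":[0.1,0.22,0.34,0.46,0.56,0.64,0.684,0.684],"grip":[0.085,0.085,0.085,0.085,0.085,0.085,0.085,0.085]}'
python3 - <<'E'
from h import *
s=observe();print(s["position"],s["tool_rot"],s["q"])
for n in("wrist","top","scene"):
    W=get_image(n);cv2.imwrite(f"pics/{n}2.png",W["frame"][:,:,::-1]);print(W["xyz"],W["rotation"],W["fx"])
E
```

```text
time_s: 1.7
position: [0.4443, -0.2362, 0.2315]
tool_rot: [[0.905, 0.426, 0.0], [0.426, -0.905, -0.0], [0.0, 0.0, -1.0]]
ft_force: [0.6, -1.5, 0.8]
grip_width: 0.0852
time_s: 2.5
position: [0.5859, -0.0594, 0.231]
tool_rot: [[0.971, -0.24, -0.0], [-0.24, -0.971, 0.0], [-0.0, -0.0, -1.0]]
ft_force: [-0.4, -0.4, 1.2]
grip_width: 0.0849
[ 0.58592701 -0.05940493  0.23104056] [[ 9.70699055e-01 -2.40298377e-01 -1.88424006e-04]
 [-2.40298344e-01 -9.70699064e-01  1.82253904e-04]
 [-2.26698323e-04 -1.31635716e-04 -9.99999966e-01]] [-1.73007849e+01  2.57848270e+01  6.78750215e+01  6.77307341e-03
  8.63535645e+01  8.66029342e+01]
[ 0.66475316 -0.07980554  0.37350227] [[-0.24037627 -0.92000802 -0.30952301]
 [-0.9706792   0.22747749  0.07769091]
 [-0.00106675  0.3191226  -0.94771284]] 316.73472138078034
[ 0.27316004 -0.00961942  1.25555837] [[ 0.02611674 -0.98755788  0.15507208]
 [-0.9993554  -0.02197053  0.02839153]
 [-0.02463126 -0.15571362 -0.9874951 ]] 373.4077979390035
[1.1248578  0.07510427 1.02498434] [[-0.09940846  0.81889235 -0.56527275]
 [ 0.9950348   0.08458888 -0.05244494]
 [ 0.00486903 -0.56767953 -0.82323523]] 429.9758641145943
```

View pics/wrist2.png

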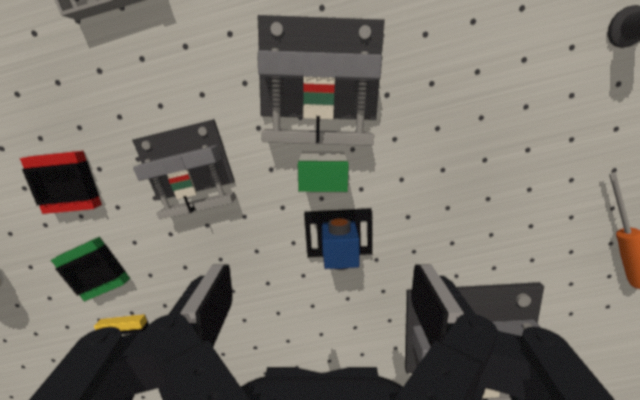

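```bash
python3 - <<'E'
from h import *
W=get_image("wrist")
np.save("w.npy",W,allow_pickle=True)
for n in ("green_block_center","mount_center","fence"):
  for r in silhouettes(n,W)[:2]:
    m=r["pixels"];print(n,r["confidence"],r["box"])
E
```

```text
green_block_center 0.94 [322.3, 172.2, 55.0, 41.1]
mount_center 0.82 [336.0, 237.6, 66.3, 59.8]
mount_center 0.24 [314.1, 130.5, 108.1, 27.4]
fence 0.98 [321.9, 81.6, 128.1, 133.5]
fence 0.87 [473.1, 339.6, 142.4, 114.9]
```

The wrist view shows the fence at (320,85) with its plate's front edge around rows 137–142. The green top is at (323,175) and the mount at (338,238). The green seat is at (92,268). Next I'll measure precisely by colour.

```bash
cat >> h.py <<'E'
def rect(p,mask,z):
    cs=cv2.findContours(mask.astype(np.uint8),0,cv2.CHAIN_APPROX_NONE)[0];c=max(cs,key=cv2.contourArea).reshape(-1,2)
    w=np.array([at(p,h,z)[:2] for h in c]);m=w.mean(0);r=cv2.minAreaRect(((w-m)*1000).astype(np.float32))
    return np.round(np.array(r[0])/1000+m,4),np.round(r[1],1),round(r[2],1),len(c)
def roi(mask,box):
    o=np.zeros_like(mask);x0,y0,x1,y1=box;o[y0:y1,x0:x1]=mask[y0:y1,x0:x1];return o
E
python3 - <<'E'
from h import *
W=get_image("wrist")
f=W["frame"].astype(int);hsv=cv2.cvtColor(W["frame"],cv2.COLOR_RGB2HSV)
g=(hsv[...,0]>45)&(hsv[...,0]<85)&(hsv[...,1]>110)&(hsv[...,2]>40)
print("block",rect(W,roi(g,(285,150,360,200)),.07))
gs=roi(g,(40,230,140,310)); pts=np.argwhere(gs)[:,::-1]
w=np.array([at(W,h,.016)[:2] for h in pts]);m=w.mean(0)
print("seat",m+np.array(cv2.minAreaRect(((w-m)*1000).astype(np.float32))[0])/1000,cv2.minAreaRect(((w-m)*1000).astype(np.float32))[1:])
im=cv2.resize(W["frame"][100:300,240:440,::-1],None,fx=3,fy=3,interpolation=cv2.INTER_CUBIC);cv2.imwrite("pics/w3.png",im)
im=cv2.resize(W["frame"][0:160,230:410,::-1],None,fx=3.5,fy=3.5,interpolation=cv2.INTER_CUBIC);cv2.imwrite("pics/w4.png",im)
E
```

```text
block (array([ 0.5926, -0.0629]), array([47.7, 29.2]), 76.0, 149)
seat [0.53096291 0.25834013] ((67.25957489013672, 74.10123443603516), 10.38640308380127)
```

View pics/w3.png

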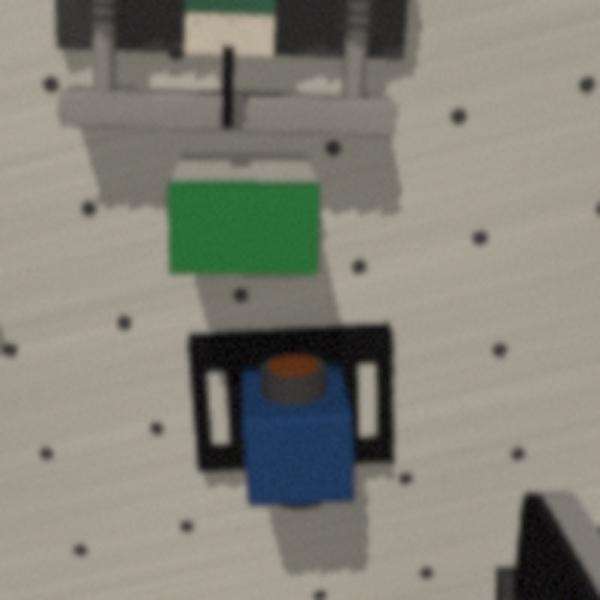

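View pics/w4.png

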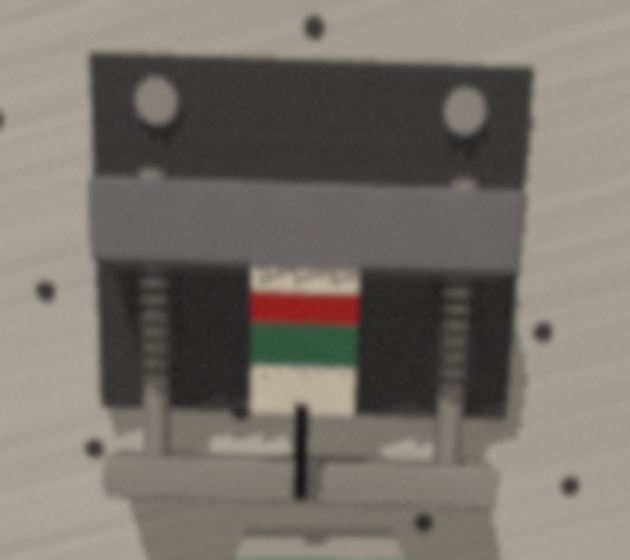

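```bash
python3 - <<'E'
from h import *
W=get_image("wrist")
def seg(a,b,z):
    A=at(W,a,z);B=at(W,b,z);d=B-A;return np.round((A+B)[:2]/2,4),round(np.hypot(*d[:2]),4),round(np.degrees(np.arctan2(d[1],d[0])),1)
print("plate",seg((260,141.4),(371.4,144.9),.032))
for z in(.004,.008):print("fence rear",seg((256.3,15.1),(382,19.7),z))
print("backstop rear top",seg((230+95/3.5,176/3.5),(230+524/3.5,190/3.5),.042))
for a,b,z in[((303.3,212.3),(370,208.3),.012),((306.7,256.7),(371,254),.012),((303.3,212.3),(306.7,256.7),.012),((370,208.3),(371,254),.012)]:print("mount",seg(a,b,z))
print("mount top rear",seg((240+250/3,100+503/3),(240+354/3,100+500/3),.064))
print("mount top front",seg((240+243/3,100+370/3),(240+347/3,100+366/3),.064))
E
```

```text
plate (array([ 0.6197, -0.0639]), np.float64(0.1193), np.float64(-105.8))
fence rear (array([ 0.7396, -0.0977]), np.float64(0.1294), np.float64(-105.9))
fence rear (array([ 0.7388, -0.0975]), np.float64(0.128), np.float64(-105.9))
backstop rear top (array([ 0.7036, -0.0882]), np.float64(0.1169), np.float64(-105.7))
mount (array([ 0.5326, -0.0673]), np.float64(0.0811), np.float64(-100.4))
mount (array([ 0.4724, -0.0561]), np.float64(0.0821), np.float64(-101.3))
mount (array([ 0.5102, -0.0216]), np.float64(0.0606), np.float64(169.0))
mount (array([ 0.4948, -0.1018]), np.float64(0.0619), np.float64(170.0))
mount top rear (array([ 0.4852, -0.0585]), np.float64(0.0384), np.float64(-102.1))
mount top front (array([ 0.5375, -0.068 ]), np.float64(0.0366), np.float64(-101.6))
```

The measurements agree with each other:

| Item | Position (m) | Yaw | Check |
|---|---|---|---|
| Fence | (0.620, −0.064) | −15.9° | The rear corner confirms it |
| Block | (0.593, −0.063) | −14° | 11 mm clear of the plate |
| Mount | (0.5025, −0.062) | −10.7° | |

I'll descend to the block now.

```bash
python3 -m crank '{"slide":[[0.003,0.001,0.01],[0.006,0.0018,0.03],[0.0073,0.0018,0.055],[0.0073,0.0018,0.08],[0.0073,0.0018,0.105],[0.0073,0.0018,0.125],[0.0073,0.0018,0.14],[0.0073,0.0018,0.14]],"roll":[0,0,0,0,0,0,0,0],"grip":[0.085,0.085,0.085,0.085,0.085,0.085,0.085,0.085]}' 30
python3 -m crank '{"slide":[[0,0,0.012],[0,0,0.028],[0,0,0.044],[0,0,0.056],[0,0,0.06],[0,0,0.06],[0,0,0.06],[0,0,0.06]],"roll":[0,0,0,0,0,0,0,0],"grip":[0.085,0.085,0.085,0.085,0.085,0.085,0.085,0.085]}'
python3 - <<'E'
from h import *
for n in("wrist","scene"):
    W=get_image(n);cv2.imwrite(f"pics/{n}5.png",W["frame"][:,:,::-1])
E
```

```text
time_s: 3.75
position: [0.591, -0.0638, 0.0887]
tool_rot: [[0.97, -0.242, -0.005], [-0.242, -0.97, 0.001], [-0.005, -0.0, -1.0]]
ft_force: [-0.1, -0.0, 0.5]
grip_width: 0.0846
time_s: 4.55
position: [0.5925, -0.0641, 0.0321]
tool_rot: [[0.97, -0.242, 0.001], [-0.242, -0.97, -0.0], [0.001, 0.0, -1.0]]
ft_force: [0.2, -0.8, 0.8]
grip_width: 0.0852
```

View pics/wrist5.png

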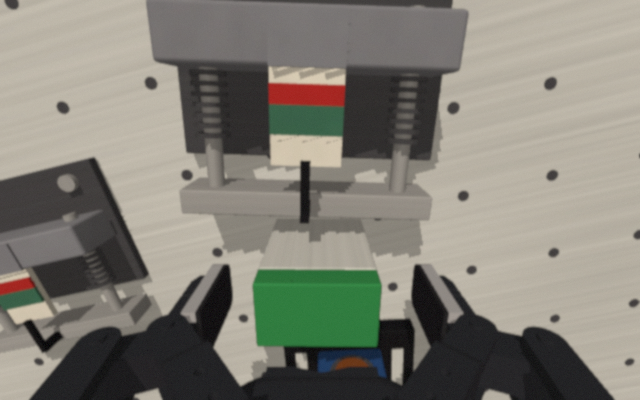

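The block sits between the pads, with its top centred at column 318, so I'll close and lift.

```bash
python3 -m crank '{"slide":[[0,0,0],[0,0,0],[0,0,0],[0,0,0],[0,0,0],[0,0,0],[0,0,0],[0,0,0]],"roll":[0,0,0,0,0,0,0,0],"grip":[0.06,0.045,0.04,0.04,0.04,0.04,0.04,0.04]}' 40
python3 -m crank '{"slide":[[0,0,-0.005],[0,0,-0.02],[0,0,-0.04],[0,0,-0.06],[0,0,-0.08],[0,0,-0.1],[0,0,-0.11],[0,0,-0.11]],"roll":[0,0,0,0,0,0,0,0],"grip":[0.04,0.04,0.04,0.04,0.04,0.04,0.04,0.04]}'
python3 - <<'E'
from h import *
s=observe();print(s["position"],s["grip_width"],s["ft_force"])
for n in("wrist","scene"):
    W=get_image(n);cv2.imwrite(f"pics/{n}6.png",W["frame"][:,:,::-1])
f=W
T=get_image("top")
for p in(f,T):
    hsv=cv2.cvtColor(p["frame"],cv2.COLOR_RGB2HSV)
    g=(hsv[...,0]>45)&(hsv[...,0]<85)&(hsv[...,1]>110)&(hsv[...,2]>40)
    b=(385,215,430,250) if p is f else (238,160,272,192)
    pts=np.argwhere(roi(g,b))[:,::-1];print(len(pts))
    w=np.array([at(p,h,.014)[:2] for h in pts]);m=w.mean(0);r=cv2.minAreaRect(((w-m)*1000).astype(np.float32));print(m,m+np.array(r[0])/1000,r[1:])
    cv2.imwrite("pics/seat_%s.png"%("s" if p is f else "t"),cv2.resize(p["frame"][b[1]:b[3],b[0]:b[2],::-1],None,fx=12,fy=12,interpolation=cv2.INTER_CUBIC))
E
```

```text
time_s: 5.45
position: [0.5923, -0.064, 0.0316]
tool_rot: [[0.97, -0.242, 0.001], [-0.242, -0.97, -0.0], [0.001, -0.0, -1.0]]
ft_force: [0.2, 1.2, 5.7]
grip_width: 0.0496
time_s: 6.25
position: [0.5923, -0.0641, 0.1421]
tool_rot: [[0.97, -0.242, 0.001], [-0.242, -0.97, -0.001], [0.001, 0.0, -1.0]]
ft_force: [-0.7, -0.2, -2.2]
grip_width: 0.0493
[ 0.5923084  -0.06412277  0.14208945] 0.04933724056518199 [-0.68409488 -0.15789709 -2.24165561]
229
[0.54070441 0.26636195] [0.53401301 0.26511754] ((73.62730407714844, 64.10477447509766), 10.504544258117676)
130
[0.52939629 0.26151008] [0.52901181 0.26405383] ((68.36495208740234, 59.02848815917969), 13.335927963256836)
```

View pics/wrist6.png

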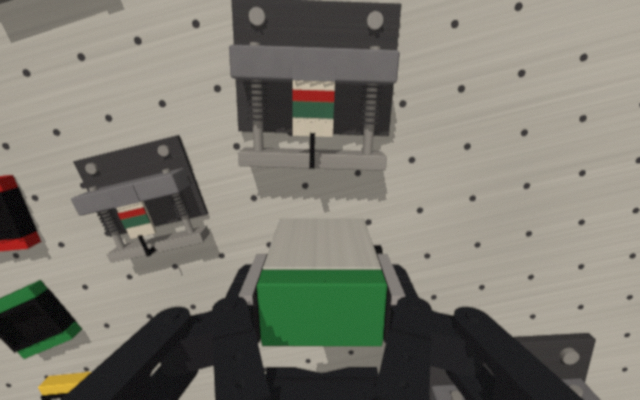

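View pics/seat_s.png

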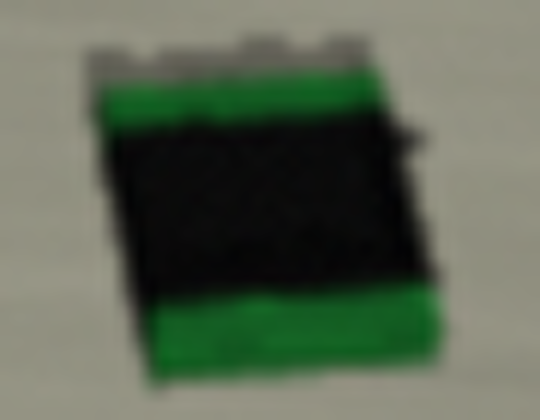

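The block is held, with an opening of 49 mm and about 2.2 N of weight showing. Next I'll carry it to hover above the green seat.

```bash
python3 -m crank '{"slide":[[0,0,-0.02],[-0.01,-0.02,-0.04],[-0.025,-0.05,-0.06],[-0.04,-0.085,-0.06],[-0.056,-0.12,-0.06],[-0.072,-0.155,-0.06],[-0.088,-0.19,-0.06],[-0.104,-0.225,-0.06]],"roll":[0,0,0,0,0,0,0,0],"grip":[0.04,0.04,0.04,0.04,0.04,0.04,0.04,0.04]}'
python3 -m crank '{"slide":[[-0.015,-0.033,0],[-0.026,-0.057,0],[-0.033,-0.071,0],[-0.035,-0.076,0],[-0.035,-0.076,0],[-0.035,-0.076,0],[-0.035,-0.076,0],[-0.035,-0.076,0]],"roll":[-0.08,-0.17,-0.26,-0.35,-0.41,-0.428,-0.428,-0.428],"grip":[0.04,0.04,0.04,0.04,0.04,0.04,0.04,0.04]}'
python3 - <<'E'
from h import *
s=observe();print(s["position"],s["grip_width"],s["tool_rot"])
W=get_image("wrist");cv2.imwrite(f"pics/wrist7.png",W["frame"][:,:,::-1])
cv2.imwrite(f"pics/w7c.png",cv2.resize(W["frame"][100:300,220:420,::-1],None,fx=3,fy=3,interpolation=cv2.INTER_CUBIC))
E
```

```text
time_s: 7.2
position: [0.5448, 0.1809, 0.2001]
tool_rot: [[0.97, -0.242, -0.002], [-0.242, -0.97, -0.0], [-0.002, 0.001, -1.0]]
ft_force: [2.2, 0.5, -1.9]
grip_width: 0.0495
time_s: 8.0
position: [0.53, 0.2615, 0.2009]
tool_rot: [[0.983, 0.181, -0.001], [0.181, -0.983, -0.0], [-0.001, 0.0, -1.0]]
ft_force: [-0.3, -0.3, -2.9]
grip_width: 0.0498
[0.52997408 0.26146748 0.20090036] 0.04977223137507168 [[ 9.83439710e-01  1.81233874e-01 -7.87841948e-04]
 [ 1.81233782e-01 -9.83440024e-01 -1.86615698e-04]
 [-8.08616390e-04  4.07417124e-05 -9.99999672e-01]]
```

View pics/w7c.png

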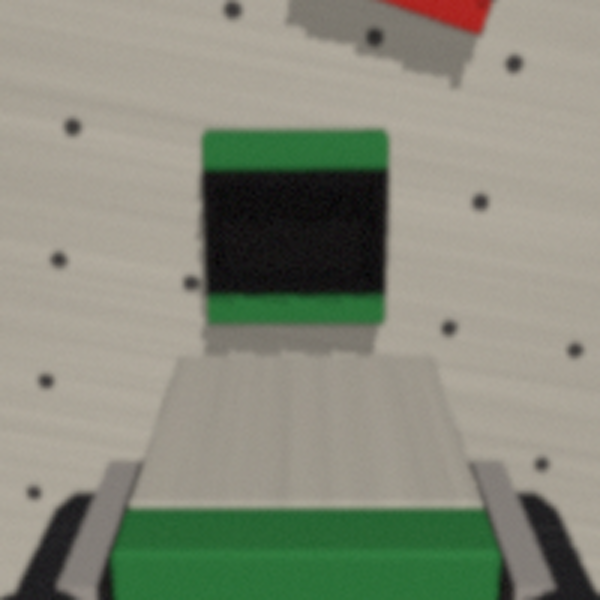

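View pics/wrist7.png

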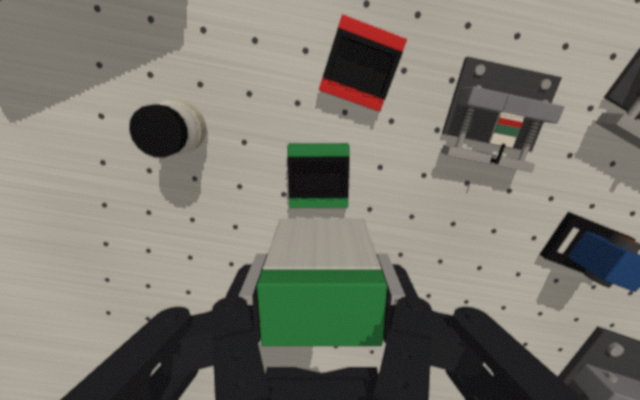

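```bash
python3 - <<'E'
from h import *
W=get_image("wrist");s=observe();P=s["position"];R=s["tool_rot"]
f=lambda u,v:(220+u/3,100+v/3)
def t(u,v,z): 
    X=at(W,f(u,v),z);return np.round(R.T@(X-P),4)[:2]
print("rear edge",t(207,324,.016),t(384,324,.016))
print("front edge z0",t(204,129,0),t(387,129,0), "z.016",t(204,129,.016))
print("front inner rim z.018 (wall outer/strip)",t(207,170,.018),t(386,170,.018))
print("rear rim",t(207,294,.018),t(384,294,.018))
zb=P[2]-.0316
print("block bottom front",t(182,357,zb),t(434,357,zb))
print("block top front",t(128,508+42,zb+.07),t(497,550,zb+.07),"bottom edge",np.round(R.T@(at(W,(260,346),zb+.07)-P),4),np.round(R.T@(at(W,(382,346),zb+.07)-P),4))
E
```

```text
rear edge [-0.0346 -0.0353] [-0.0346  0.0294]
front edge z0 [ 0.0339 -0.0357] [0.0338 0.0299] z.016 [ 0.0361 -0.034 ]
front inner rim z.018 (wall outer/strip) [ 0.0223 -0.0333] [0.0223 0.0284]
rear rim [-0.0225 -0.0347] [-0.0225  0.0289]
block bottom front [ 0.0127 -0.0236] [0.0127 0.0259]
block top front [ 0.0141 -0.0218] [0.0141 0.0248] bottom edge [-0.0154 -0.0246 -0.0384] [-0.0154  0.0252 -0.0384]
```

```bash
python3 -m crank '{"slide":[[0.001,-0.0033,0.01],[0.001,-0.0033,0.03],[0.001,-0.0033,0.055],[0.001,-0.0033,0.08],[0.001,-0.0033,0.105],[0.001,-0.0033,0.125],[0.001,-0.0033,0.136],[0.001,-0.0033,0.139]],"roll":[0,0,0,0,0,0,0,0],"grip":[0.04,0.04,0.04,0.04,0.04,0.04,0.04,0.04]}'
python3 - <<'E'
from h import *
W=get_image("wrist");cv2.imwrite(f"pics/w8.png",cv2.resize(W["frame"][100:360,190:450,::-1],None,fx=2.3,fy=2.3,interpolation=cv2.INTER_CUBIC))
W=get_image("scene");cv2.imwrite(f"pics/s8.png",cv2.resize(W["frame"][170:270,350:470,::-1],None,fx=6,fy=6,interpolation=cv2.INTER_CUBIC))
print(observe()["position"])
E
```

```text
time_s: 8.9
position: [0.5299, 0.265, 0.061]
tool_rot: [[0.983, 0.183, -0.002], [0.183, -0.983, -0.001], [-0.002, 0.0, -1.0]]
ft_force: [0.3, 0.8, -2.7]
grip_width: 0.0494
[0.53055722 0.26522293 0.06240099]
```

View pics/w8.png

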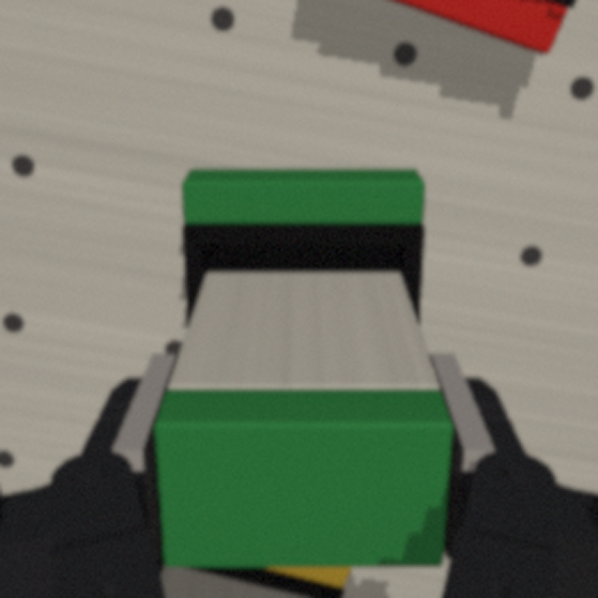

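View pics/s8.png

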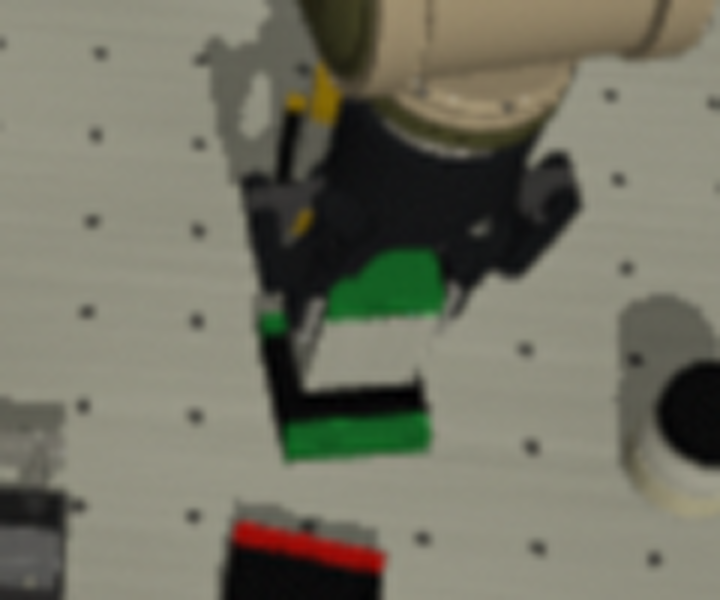

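```bash
python3 - <<'E'
from h import *
W=get_image("wrist");s=observe();P=s["position"];R=s["tool_rot"];print(P)
f=lambda u,v:(190+u/2.3,100+v/2.3)
def t(u,v,z): 
    X=at(W,f(u,v),z);return np.round(R.T@(X-P),4)[:2]
print("strip/wall front x=22.5 y±32.5",t(185,225,.018),t(423,225,.018))
print("strip outer top x34.5",t(188,185,.016),t(420,185,.016),"z0",t(188,170,0),t(418,170,0))
zb=P[2]-.0316
print("block bottom front",t(205,271,zb),t(402,271,zb))
print("block top",t(157,424,zb+.07),t(453,424,zb+.07),t(165,566,zb+.07),t(443,566,zb+.07))
E
```

```text
[0.53079559 0.26530455 0.06297572]
strip/wall front x=22.5 y±32.5 [ 0.0214 -0.0312] [0.0215 0.0329]
strip outer top x34.5 [ 0.032  -0.0302] [0.032  0.0318] z0 [ 0.0323 -0.0325] [0.0323 0.0337]
block bottom front [ 0.0134 -0.0244] [0.0134 0.0258]
block top [ 0.0138 -0.0234] [0.0138 0.0252] [-0.0152 -0.0238] [-0.0152  0.0253]
```

The block and the pocket agree within about 1 mm on both axes, so I'll lower it slowly.

```bash
python3 -m crank '{"slide":[[0,0,0.003],[0,0,0.007],[0,0,0.011],[0,0,0.014],[0,0,0.017],[0,0,0.02],[0,0,0.022],[0,0,0.022]],"roll":[0,0,0,0,0,0,0,0],"grip":[0.04,0.04,0.04,0.04,0.04,0.04,0.04,0.04]}'
python3 -c "
from rig import *
print(observe()['position'],observe()['ft_force'])"
```

```text
time_s: 9.85
position: [0.5303, 0.2651, 0.04]
tool_rot: [[0.983, 0.183, -0.001], [0.183, -0.983, -0.0], [-0.001, 0.0, -1.0]]
ft_force: [-0.7, 1.1, -1.8]
grip_width: 0.0497
[0.53026217 0.26508504 0.03998535] [-0.70062045  1.14251463 -1.75252927]
```

Inside the pocket now (bottom ~8 mm) without touching; lower the last 4–5 mm.

```bash
python3 -m crank '{"slide":[[0,0,0.001],[0,0,0.002],[0,0,0.003],[0,0,0.0038],[0,0,0.0044],[0,0,0.005],[0,0,0.005],[0,0,0.005]],"roll":[0,0,0,0,0,0,0,0],"grip":[0.04,0.04,0.04,0.04,0.04,0.04,0.04,0.04]}'
```

```text
time_s: 10.65
position: [0.5304, 0.2651, 0.0356]
tool_rot: [[0.983, 0.183, 0.0], [0.183, -0.983, 0.0], [0.0, 0.0, -1.0]]
ft_force: [-2.2, -0.4, 1.8]
grip_width: 0.0497
```

The vertical force rose at the predicted height (0.0356), so the block is on the floor. I'll open and retreat.

```bash
python3 -m crank '{"slide":[[0,0,0],[0,0,0],[0,0,0],[0,0,0],[0,0,0],[0,0,0],[0,0,0],[0,0,0]],"roll":[0,0,0,0,0,0,0,0],"grip":[0.052,0.056,0.06,0.068,0.075,0.08,0.085,0.085]}'
python3 -m crank '{"slide":[[0,0,-0.005],[0,0,-0.015],[0,0,-0.035],[0,0,-0.065],[0,0,-0.1],[0,0,-0.13],[0,0,-0.15],[0,0,-0.155]],"roll":[0,0,0,0,0,0,0,0],"grip":[0.085,0.085,0.085,0.085,0.085,0.085,0.085,0.085]}'
python3 - <<'E'
from h import *
W=get_image("wrist");s=observe();P=s["position"];R=s["tool_rot"];print(P)
cv2.imwrite(f"pics/w9.png",W["frame"][:,:,::-1])
hsv=cv2.cvtColor(W["frame"],cv2.COLOR_RGB2HSV)
g=(hsv[...,0]>45)&(hsv[...,0]<85)&(hsv[...,1]>110)&(hsv[...,2]>40)
np.save("g.npy",g)
W=get_image("scene");cv2.imwrite(f"pics/s9.png",cv2.resize(W["frame"][170:270,350:470,::-1],None,fx=6,fy=6,interpolation=cv2.INTER_CUBIC))
E
```

```text
time_s: 11.45
position: [0.5304, 0.2651, 0.0353]
tool_rot: [[0.983, 0.183, 0.0], [0.183, -0.983, 0.0], [0.0, -0.0, -1.0]]
ft_force: [-0.3, -0.6, 0.1]
grip_width: 0.0853
time_s: 12.25
position: [0.5311, 0.2654, 0.1936]
tool_rot: [[0.983, 0.183, 0.005], [0.183, -0.983, 0.001], [0.005, -0.0, -1.0]]
ft_force: [-0.9, -1.2, -1.0]
grip_width: 0.085
[0.53085757 0.26527045 0.19264203]
```

View pics/w9.png

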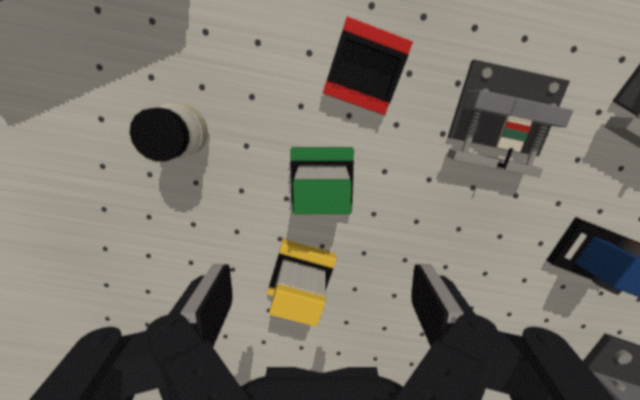

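View pics/s9.png

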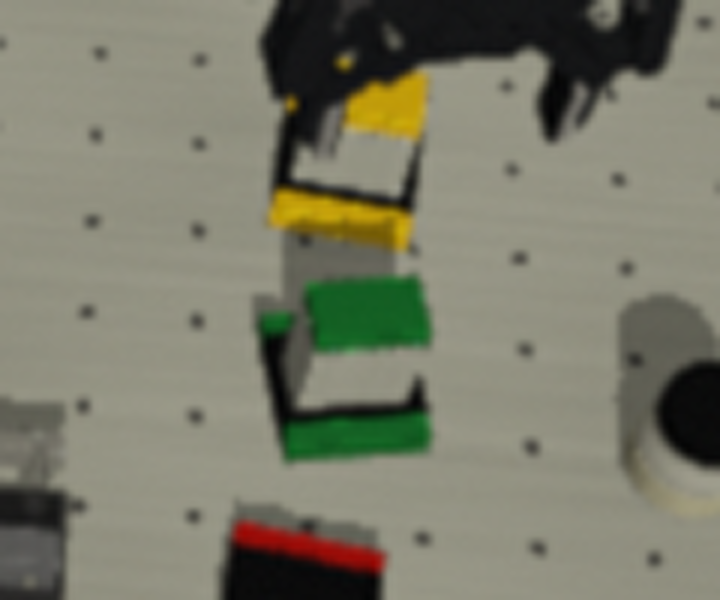

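The green block sits upright inside the green seat's walls and is let go. Now I'll go above the mount.

```bash
python3 -m crank '{"slide":[[-0.005,0.02,-0.01],[-0.014,0.05,-0.02],[-0.024,0.085,-0.02],[-0.034,0.122,-0.02],[-0.045,0.162,-0.02],[-0.056,0.202,-0.02],[-0.067,0.242,-0.02],[-0.078,0.282,-0.02]],"roll":[0,0.05,0.1,0.15,0.2,0.26,0.32,0.37],"grip":[0.085,0.085,0.085,0.085,0.085,0.085,0.085,0.085]}' 60
python3 -m crank '{"slide":[[0.003,0.026,0],[0.004,0.033,0],[0.004,0.035,0],[0.004,0.035,0],[0.004,0.035,0],[0.004,0.035,0],[0.004,0.035,0],[0.004,0.035,0]],"roll":[0,0,0,0,0,0,0,0],"grip":[0.085,0.085,0.085,0.085,0.085,0.085,0.085,0.085]}'
python3 - <<'E'
from h import *
W=get_image("wrist");s=observe();P=s["position"];R=s["tool_rot"];print(P,R)
cv2.imwrite(f"pics/w10.png",cv2.resize(W["frame"][50:250,220:420,::-1],None,fx=3,fy=3,interpolation=cv2.INTER_CUBIC))
E
```

```text
time_s: 13.15
position: [0.5043, -0.0278, 0.209]
tool_rot: [[0.982, -0.187, -0.002], [-0.187, -0.982, 0.001], [-0.003, -0.0, -1.0]]
ft_force: [1.6, -0.3, -0.3]
grip_width: 0.0851
time_s: 13.95
position: [0.5027, -0.0611, 0.2103]
tool_rot: [[0.983, -0.184, 0.0], [-0.184, -0.983, 0.0], [0.0, -0.0, -1.0]]
ft_force: [-0.1, 0.1, -1.1]
grip_width: 0.085
[ 0.50273326 -0.06126778  0.21035349] [[ 9.82794554e-01 -1.84702069e-01  1.03100597e-04]
 [-1.84702068e-01 -9.82794559e-01 -2.06718938e-05]
 [ 1.05144848e-04  1.27333111e-06 -9.99999994e-01]]
```

View pics/w10.png

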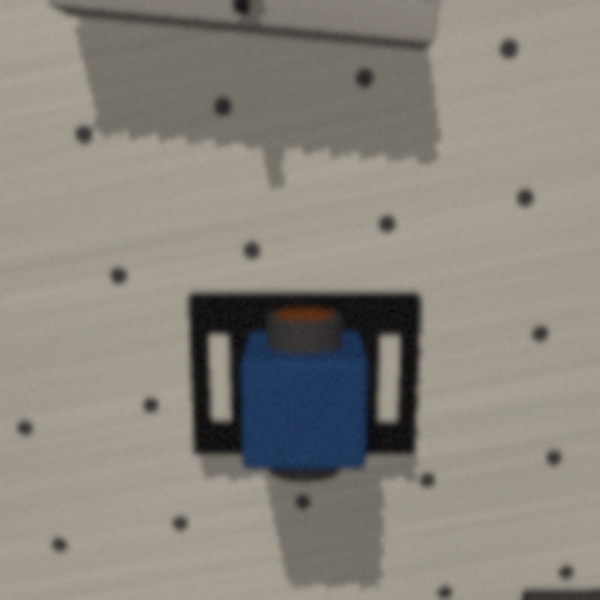

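```bash
python3 - <<'E'
from h import *
W=get_image("wrist");s=observe();P=s["position"];R=s["tool_rot"]
f=lambda u,v:(220+u/3,50+v/3)
def t(u,v,z): return np.round(R.T@(at(W,f(u,v),z)-P),4)[:2]
print("base rear z12",t(195,452,.012),t(415,452,.012))
print("base front z12",t(190,295,.012),t(420,295,.012),"z0",t(190,295,0))
print("top rear z64",t(244,467,.064),t(366,467,.064))
print("top front z64",t(244,352,.064),t(366,358,.064))
print("plate front bottom z6/top z32",t(50,8,.032),t(430,46,.032),t(80,14,.006),t(428,50,.006))
E
```

```text
base rear z12 [-0.0304 -0.0409] [-0.0304  0.0421]
base front z12 [ 0.0287 -0.0405] [0.0287 0.0417] z0 [ 0.0268 -0.042 ]
top rear z64 [-0.0185 -0.019 ] [-0.0184  0.0203]
top front z64 [ 0.0191 -0.0182] [0.0173 0.0195]
plate front bottom z6/top z32 [ 0.1196 -0.0777] [0.1089 0.0394] [ 0.1209 -0.0743] [0.1099 0.042 ]
```

The mount is centred under the tool to within 1 mm and aligned in yaw. I'll descend and grasp it.

```bash
python3 -m crank '{"slide":[[0,0.0006,0.01],[0,0.0006,0.03],[0,0.0006,0.055],[0,0.0006,0.08],[0,0.0006,0.1],[0,0.0006,0.115],[0,0.0006,0.125],[0,0.0006,0.125]],"roll":[0,0,0,0,0,0,0,0],"grip":[0.085,0.085,0.085,0.085,0.085,0.085,0.085,0.085]}' 60
python3 -m crank '{"slide":[[0,0,0.01],[0,0,0.022],[0,0,0.034],[0,0,0.045],[0,0,0.053],[0,0,0.058],[0,0,0.059],[0,0,0.059]],"roll":[0,0,0,0,0,0,0,0],"grip":[0.085,0.085,0.085,0.085,0.085,0.085,0.085,0.085]}'
python3 -m crank '{"slide":[[0,0,0],[0,0,0],[0,0,0],[0,0,0],[0,0,0],[0,0,0],[0,0,0],[0,0,0]],"roll":[0,0,0,0,0,0,0,0],"grip":[0.065,0.05,0.042,0.036,0.03,0.03,0.03,0.03]}' 50
python3 - <<'E'
from h import *
W=get_image("wrist");cv2.imwrite(f"pics/w11.png",W["frame"][:,:,::-1])
W=get_image("scene");cv2.imwrite(f"pics/s11.png",cv2.resize(W["frame"][170:310,220:360,::-1],None,fx=4.2,fy=4.2,interpolation=cv2.INTER_CUBIC))
print(observe()["position"])
E
```

```text
time_s: 14.85
position: [0.502, -0.0619, 0.084]
tool_rot: [[0.983, -0.185, -0.002], [-0.185, -0.983, 0.001], [-0.003, -0.0, -1.0]]
ft_force: [-0.2, 1.2, 0.8]
grip_width: 0.0852
time_s: 15.65
position: [0.5027, -0.0622, 0.0264]
tool_rot: [[0.983, -0.185, 0.0], [-0.185, -0.983, -0.0], [0.0, 0.0, -1.0]]
ft_force: [0.0, -0.0, -0.4]
grip_width: 0.0854
time_s: 16.45
position: [0.5028, -0.0621, 0.0267]
tool_rot: [[0.983, -0.185, 0.001], [-0.185, -0.983, -0.0], [0.001, -0.0, -1.0]]
ft_force: [-0.4, 0.8, 5.9]
grip_width: 0.0395
[ 0.50281096 -0.06207929  0.02671964]
```

View pics/w11.png

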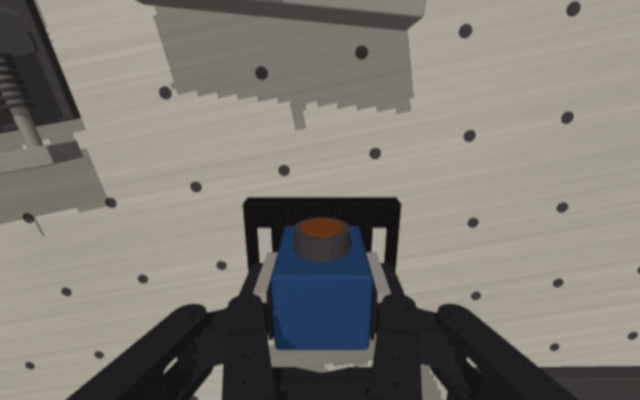

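View pics/s11.png

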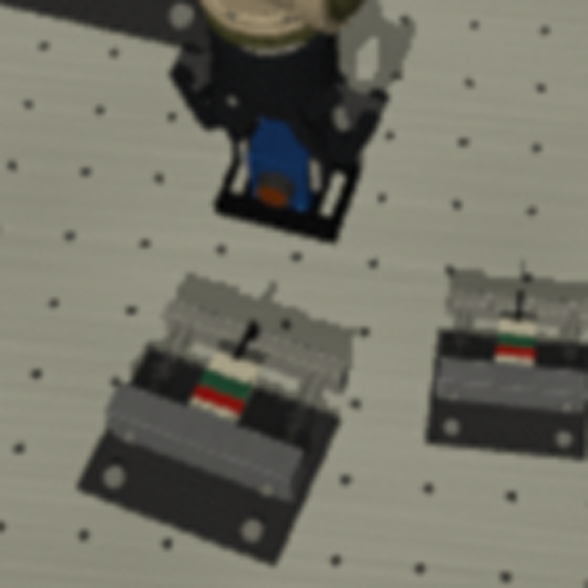

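The grasp is good, with an opening of 39.5 mm, which is the blue block. I'll move to about 20 mm short of the plate, centred on it, and turn 5.2° to square up.

```bash
python3 -m crank '{"slide":[[0,0,-0.002],[0.008,-0.003,-0.002],[0.02,-0.0075,-0.002],[0.033,-0.0125,-0.002],[0.046,-0.0175,-0.002],[0.058,-0.0215,-0.002],[0.0657,-0.0244,-0.002],[0.0657,-0.0244,-0.002]],"roll":[0,0.015,0.03,0.045,0.06,0.08,0.091,0.091],"grip":[0.03,0.03,0.03,0.03,0.03,0.03,0.03,0.03]}'
python3 - <<'E'
from h import *
W=get_image("wrist");cv2.imwrite(f"pics/w12.png",W["frame"][:,:,::-1])
s=observe();print(s["position"],s["tool_rot"],s["ft_force"])
E
```

```text
time_s: 17.35
position: [0.5725, -0.0501, 0.0279]
tool_rot: [[0.962, -0.274, 0.0], [-0.274, -0.962, -0.0], [0.0, -0.0, -1.0]]
ft_force: [-1.1, 0.5, -2.6]
grip_width: 0.0393
[ 0.57163878 -0.05012167  0.02790711] [[ 9.61932723e-01 -2.73285389e-01 -7.30002859e-04]
 [-2.73285352e-01 -9.61932998e-01  1.52147103e-04]
 [-7.43793419e-04  5.31438116e-05 -9.99999722e-01]] [ 0.15531932  0.03024931 -2.9079574 ]
```

View pics/w12.png

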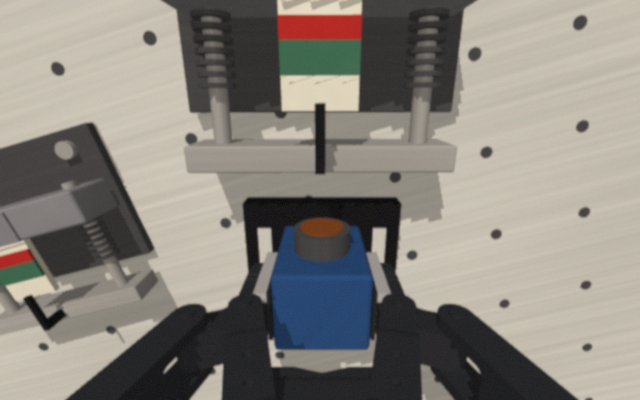

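The mount is squared to the plate (plate edge level at row 170) and centred (pointer at column 320, base 245–400). I'll set it down on the table and close up to the plate.

```bash
python3 -m crank '{"slide":[[0.001,0,0.0005],[0.004,0,0.001],[0.007,0,0.0015],[0.010,0,0.0015],[0.013,0,0.0015],[0.016,0,0.0015],[0.017,0,0.0015],[0.017,0,0.0015]],"roll":[0,0,0,0,0,0,0,0],"grip":[0.03,0.03,0.03,0.03,0.03,0.03,0.03,0.03]}'
python3 -m crank '{"slide":[[0.002,0,0],[0.004,0,0],[0.006,0,0],[0.008,0,0],[0.009,0,0],[0.01,0,0],[0.01,0,0],[0.01,0,0]],"roll":[0,0,0,0,0,0,0,0],"grip":[0.03,0.03,0.03,0.03,0.03,0.03,0.03,0.03]}'
python3 - <<'E'
from h import *
W=get_image("wrist");cv2.imwrite(f"pics/w13.png",W["frame"][:,:,::-1])
s=observe();print(s["position"],s["ft_force"])
E
```

```text
time_s: 18.2
position: [0.5881, -0.055, 0.0268]
tool_rot: [[0.962, -0.274, -0.0], [-0.274, -0.962, 0.0], [-0.0, -0.0, -1.0]]
ft_force: [-0.7, 0.7, -3.4]
grip_width: 0.0396
time_s: 19.0
position: [0.5975, -0.0576, 0.0268]
tool_rot: [[0.962, -0.274, -0.0], [-0.274, -0.962, 0.0], [-0.0, -0.0, -1.0]]
ft_force: [-3.1, 0.8, -1.8]
grip_width: 0.0393
[ 0.59744625 -0.05762147  0.02681083] [-3.8625024   0.45126278 -0.6005199 ]
```

View pics/w13.png

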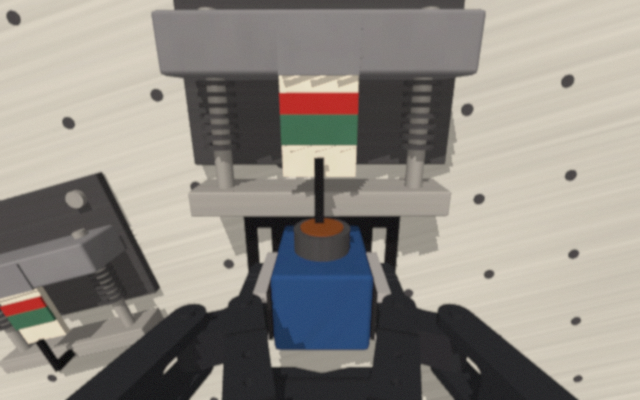

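Contact with the plate. The pointer tip (row 158) is still in the white and the force is about 3.5 N, so the jaw is near 6.5 mm. I'll advance about 9 mm more.

```bash
python3 -m crank '{"slide":[[0.0015,0,0],[0.003,0,0],[0.0045,0,0],[0.006,0,0],[0.0075,0,0],[0.0085,0,0],[0.009,0,0],[0.009,0,0]],"roll":[0,0,0,0,0,0,0,0],"grip":[0.03,0.03,0.03,0.03,0.03,0.03,0.03,0.03]}'
python3 - <<'E'
from h import *
W=get_image("wrist");cv2.imwrite(f"pics/w14.png",W["frame"][:,:,::-1])
W=get_image("scene");cv2.imwrite(f"pics/s14.png",cv2.resize(W["frame"][170:310,220:360,::-1],None,fx=4.2,fy=4.2,interpolation=cv2.INTER_CUBIC))
s=observe();print(s["position"],s["ft_force"])
d=(s["position"][:2]-[.62,-.064]);a=np.radians(-15.9);print(d@[np.cos(a),np.sin(a)],d@[-np.sin(a),np.cos(a)])
E
```

```text
time_s: 19.85
position: [0.6053, -0.0598, 0.0269]
tool_rot: [[0.962, -0.273, -0.003], [-0.273, -0.962, 0.001], [-0.003, 0.0, -1.0]]
ft_force: [-8.7, 2.3, 4.2]
grip_width: 0.0395
[ 0.60528929 -0.05984525  0.02688617] [-8.21066287  1.26579099  3.46538927]
-0.015286134014884645 -3.4341797927434096e-05
```

View pics/w14.png

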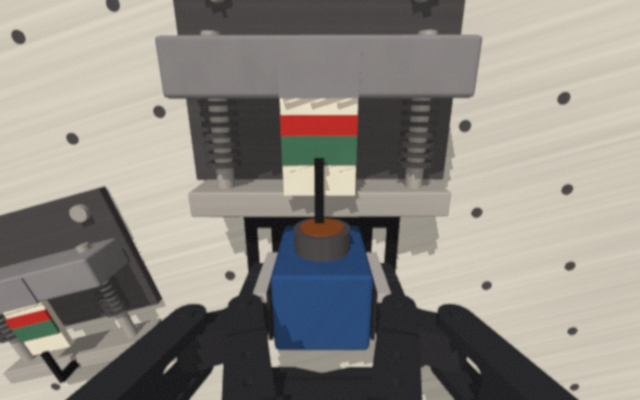

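View pics/s14.png

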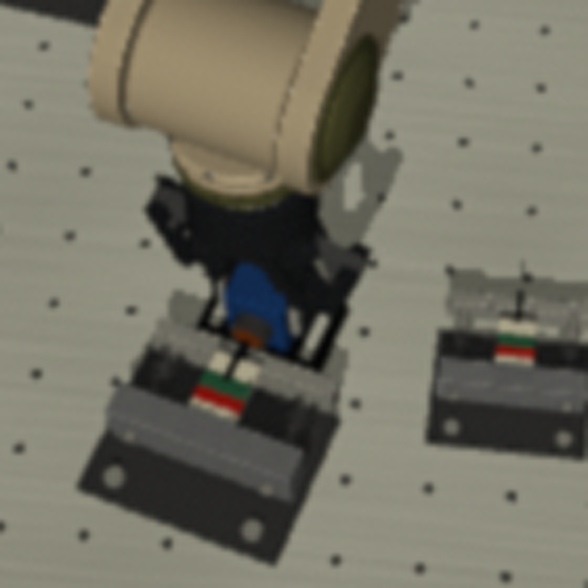

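The pointer tip (row 158) lies in the green (rows 136–166), at about 13–14.7 mm. I'll nudge 1.5 mm more towards the middle and hold.

```bash
python3 -m crank '{"slide":[[0.0005,0,0],[0.001,0,0],[0.0015,0,0],[0.0015,0,0],[0.0015,0,0],[0.0015,0,0],[0.0015,0,0],[0.0015,0,0]],"roll":[0,0,0,0,0,0,0,0],"grip":[0.03,0.03,0.03,0.03,0.03,0.03,0.03,0.03]}'
python3 -m crank '{"slide":[[0,0,0],[0,0,0],[0,0,0],[0,0,0],[0,0,0],[0,0,0],[0,0,0],[0,0,0]],"roll":[0,0,0,0,0,0,0,0],"grip":[0.03,0.03,0.03,0.03,0.03,0.03,0.03,0.03]}'
python3 - <<'E'
from h import *
W=get_image("wrist");cv2.imwrite(f"pics/w15.png",cv2.resize(W["frame"][80:260,200:440,::-1],None,fx=3,fy=3,interpolation=cv2.INTER_CUBIC))
W=get_image("top");cv2.imwrite(f"pics/t15.png",cv2.resize(W["frame"][100:245,180:430,::-1],None,fx=3.2,fy=3.2,interpolation=cv2.INTER_CUBIC))
s=observe();print(s["position"],s["ft_force"])
d=(s["position"][:2]-[.62,-.064]);a=np.radians(-15.9);print(d@[np.cos(a),np.sin(a)],d@[-np.sin(a),np.cos(a)])
E
```

```text
time_s: 20.75
position: [0.6065, -0.0601, 0.0269]
tool_rot: [[0.962, -0.273, -0.003], [-0.273, -0.962, 0.001], [-0.003, 0.0, -1.0]]
ft_force: [-10.5, 2.2, 4.7]
grip_width: 0.0398
time_s: 21.55
position: [0.6065, -0.0602, 0.0269]
tool_rot: [[0.962, -0.273, -0.003], [-0.273, -0.962, 0.001], [-0.003, 0.0, -1.0]]
ft_force: [-9.8, 1.9, 4.7]
grip_width: 0.039
[ 0.60648339 -0.06017009  0.02689838] [-9.48076847  2.4699115   5.06142075]
-0.01404872471740422 -1.961523914748481e-05
```

View pics/w15.png

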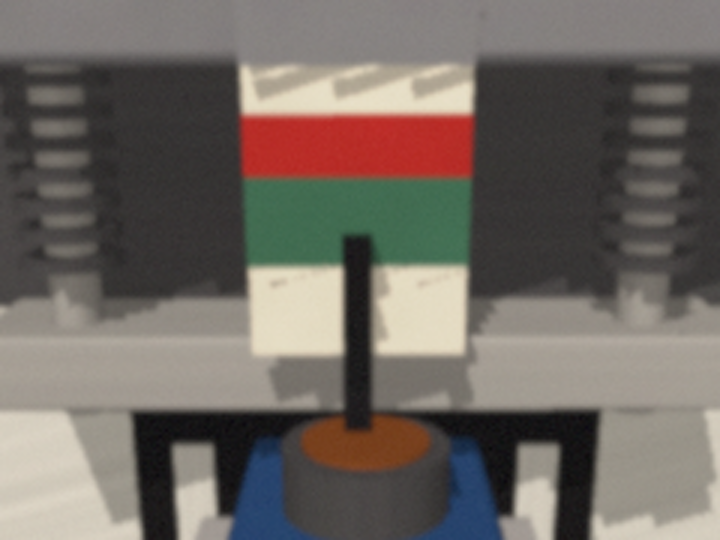

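View pics/t15.png

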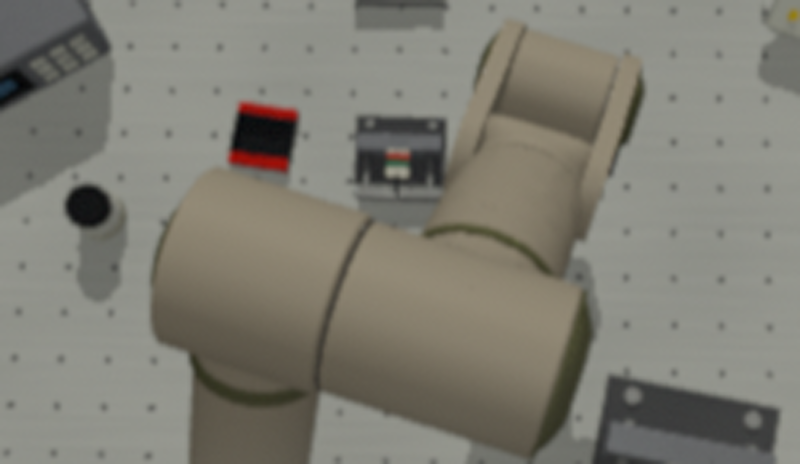

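The pointer is clearly in the green, at about 14 mm by the scale and 16 mm by kinematics. The force has held steady at about 10 N, and the mount is square and centred. I'll check the green seat once more and hand in.

```bash
python3 - <<'E'
from h import *
S=get_image("scene");cv2.imwrite("pics/s16.png",cv2.resize(S["frame"][130:310,130:490,::-1],None,fx=2.2,fy=2.2,interpolation=cv2.INTER_CUBIC))
E
```

```text
(no output)
```

View pics/s16.png

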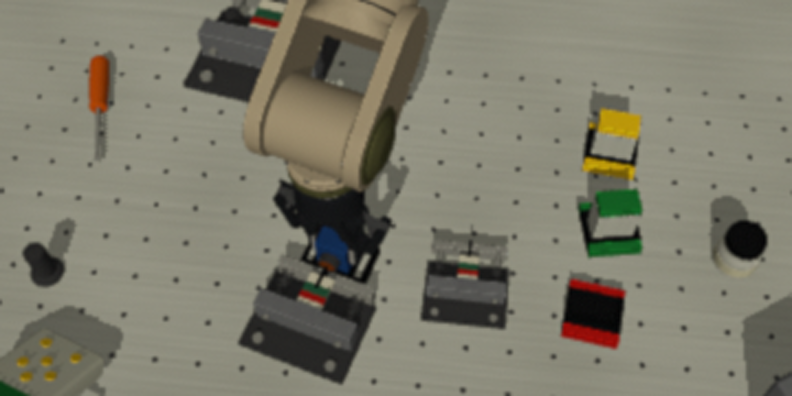

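The green block is upright in its seat at (612,220), and the yellow block, screwdriver, post holder and jar are where they were. Handing in.

```bash
python3 -c "
from rig import *
print(close_job())"
```

```text
the job is handed in; nothing more can be done
None
```

I put the green block back in the green-labelled seat, then pressed the lens mount against the middle-sized fence and handed the job in with the mount still held there. Hand-in reported no verdict. The last clock reading was about 21.6 s, against the 72 s limit.

- **Green block:** I lowered it until it touched the seat floor at the expected height, then let go. The last picture shows it upright inside the walls of the seat.
- **Lens mount:** It is flat on the table, square to the plate by the tool's heading and less than 1 mm from the middle of the plate by the tool position. The gripper is still holding it.
- **Pressing:** The pointer stands in the green. The two measurements differ slightly: about 14 mm by the scale picture and 16 mm by the arm's position, both inside 10–22 mm. The wrist force along the press was about 9–10 N against an expected 7–8 N from the springs; I took the excess to be table friction.
- **Other things:** The yellow block, screwdriver, post holder and jar look unmoved in the last picture. I judged that by eye and did not measure it.

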